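# Unmould a chocolate block and grip it in a pump-trigger clamp

## Task

Lift the chocolate block out of the open mould half and stand it upright, lengthways, between the two jaws of the bar clamp, then let go of it. Then pump the clamp's trigger (squeeze it towards the fixed handle, let it spring back, squeeze again) until the sliding jaw presses the block against the fixed jaw, moving the jaw with the trigger only and never crushing the block. Finish while still holding the trigger squeezed gently so that the block is firmly gripped, and leave the other things on the worktop where they are.

Things in the scene. Friction and masses are not known exactly. Their poses are not given: they have to be found in the camera images.
- choc_center (a point): Dark brown cast chocolate block, 60 mm long (its x) x 40 mm wide (its y) x 45 mm high (its z), about 0.14 kg. The point is its centre, half-way up. It starts with its lowest 15 mm in the cavity of the mould half (about 2 mm play all round), its upper 30 mm free; grasp it across the 40 mm width and lift straight up.
- mould: White plastic lower mould half, fixed on the draining board, 116 mm long (x) x 88 mm wide (y) x 20 mm high, with one open cavity in the middle; two short steel pins (8 mm high) at opposite corners. Origin: centre of its underside, on the sink's draining board, level with the worktop.
- clamp: One-hand bar clamp on a wooden board 260 x 70 x 12 mm fixed to the worktop. Origin on the worktop; x along the board (from -105 to +155 mm), y across it, z up. In this frame (mm): fixed jaw's face at x -85; sliding jaw's face at x 5 minus the jaw travel; jaws 50 wide (y), 66 high; housing round the toothed bar x 50 to 84, up to z 76; above it the handle, then the trigger at larger x.
- handle (a point): Middle of the fixed handle at the height to grip: (70, 0, 115) mm in the clamp's frame. An upright black bar 12 mm thick (x 64 to 76 mm), 24 mm wide (y), top at z 142 mm.
- trigger_grip (a point): Middle of the trigger at the height to grip; moves with it. An upright black lever 12 mm thick (clamp x), 24 mm wide, top at z 142 mm, black part from z 72 up, turning on a pin along clamp y at x 99.5, z 8 mm. Its outer face here is at clamp x 116 mm released, 94 mm fully squeezed; over their outer faces handle and trigger measure 52 mm released, 30 mm squeezed.
- trigger (a joint): Trigger angle, rad: 0 released (it springs back by itself), grows as squeezed towards the handle, stop at 0.21. A full stroke moves the sliding jaw about 6.5 mm (one tooth); let it spring back below 0.02 to catch the next tooth. The jaw stays where it is left. An empty stroke takes about 9 N. With the jaw on the block the trigger stops early; then each newton adds about 2 N at the jaw: 12 N holds lightly, 20 N is right, 35 N crushes.
- jaw (a joint): Travel of the sliding jaw towards the fixed jaw, m; 0 to 0.034. The opening between the jaw faces is 90 mm minus this; the block is 60 mm long, so it is gripped near 0.030. It starts between 0 and 0.015 and stays where it is left.
- seat (a point): Place between the jaws, 50 mm towards -x from the clamp's origin, on the middle line, at the height (34.5 mm) of the block's centre when it stands on the board, its 60 mm length along clamp x. There it clears the fixed jaw by 5 mm and the sliding jaw by 25 mm minus the jaw travel.
- jaw_face (a point): Middle of the sliding jaw's face, at z 37 mm; moves with it. The jaw is a steel plate 50 mm wide, 14 mm thick with its pad; not to be pushed by hand.
- jar_beans: Bystander: tall glass jar of beans, 81 mm across, 163 mm high; origin under its centre.
- bowl: Bystander: small bowl, 90 mm across, 37 mm high; origin under its centre.
- spice: Bystander: spice jar with red cap, 45 mm across, 106 mm high; origin under its centre.
- mug: Bystander: mug, 78 mm across (116 with its handle), 101 mm high; origin under its centre.
- fork: Bystander: blue-handled fork lying flat, 203 mm long; origin under its centre.
- tin: Bystander: flat tin, 86 mm across, 40 mm high; origin under its centre.
- cup: Bystander: green cup on the draining board, 62 mm across (88 with its handle), 50 mm high; origin under its centre.
Mind the look-alikes: they are no part of the job. Leave any red look-alike of the part that bears choc_center alone.

How it is judged:
On the way, in this order (a step that is already met when the one before it is completed fails the run):
1. the block is lifted clear of the mould, held by the fingers (height (world z) of choc_center above 0.075 m and contact force between the fingers and choc above 0.5 N), for 0.1 s.
2. the block stands upright and lengthways on the board between the jaws, let go (x of choc_center in the frame of clamp between -0.06 and -0.015 m and y of choc_center in the frame of clamp between -0.015 and 0.015 m and z of choc_center in the frame of clamp below 0.039 m and angle between choc_center's own z axis and vertical below 0.1 rad and angle between the x axis of choc_center and the x axis of clamp, either way round below 0.25 rad and contact force between the fingers and choc below 0.3 N and linear speed of choc below 0.02 m/s), for 0.2 s.
At the end, for the whole second after the job is handed in: The block stands upright on the board (0.1 rad), lengthways (0.25 rad), within 15 mm of the middle line and 3 mm of the fixed jaw; the sliding jaw presses it with 6 to 60 N, and the fingers still squeeze the trigger (over 4 N) and do not touch the block (x of choc_center in the frame of clamp between -0.06 and -0.052 m and y of choc_center in the frame of clamp between -0.015 and 0.015 m and z of choc_center in the frame of clamp below 0.039 m and angle between choc_center's own z axis and vertical below 0.1 rad and angle between the x axis of choc_center and the x axis of clamp, either way round below 0.25 rad and contact force between jaw and choc between 6 and 60 N and contact force between the fingers and trigger above 4 N and contact force between the fingers and choc below 0.3 N and value of joint jaw above 0.027 m and linear speed of choc below 0.01 m/s); the arm keeps its last pose, push and grip.
It fails at once if the block is crushed (over 60 N from the sliding jaw) (contact force between jaw and choc above 60 N).
It fails at once if the sliding jaw is pushed by hand (contact force between any of the fingers, the arm and jaw above 6 N).
It fails at once if another thing is moved by more than 30 mm (distance of any of jar_beans, bowl, spice, mug, fork, tin, cup from where it was at the start of the episode above 0.03 m).
It also fails if it takes over 64 s, if anything falls off the work surface, if the arm or the gripper's body presses on something with over 40 N, if the wrist force passes 120 N, or if a joint passes its speed limit or range.

## Robot

A 7-joint arm with a two-finger parallel gripper is mounted at the origin on a cart in front of the work surface, level with it; the furniture and walls round the work are solid. World frame = base frame: x ahead of the robot, y to its left, z up, the work surface at z = 0. Lengths are in m, angles in rad, forces in N, time in s.
With the tool pointing down it reaches from about 0.425 to 0.925 m from the base axis. Payload 6.8 kg.
Tool frame: the origin (TCP) lies on the centre line of the jaws, within the pads' length; the fingertips stand bot.tip_reach ahead of it and the grasp point (between the pads) lies 3 mm ahead of it (bot.tip_reach is the distance from the TCP to the fingertips, in m); z points along the fingers, y is the line along which they close (so a half turn about z gives the same grasp; the last joint's range is limited). The gripper opens to 85 mm and grips with 20 to 120 N. Pads are 22 mm wide; open, the fingers measure 114 mm over their backs; the gripper's body (76 mm by 85 mm) begins 54 mm behind the grasp point. The pads swing forward as they close: fully open they stand 13 mm farther back than shut.
Start: joints at [-1.389, 0.477, 0.022, 1.555, -0.011, 1.109, -0.083], TCP at [0.193, 0.647, 0.253] pointing down, gripper open.
Joint ranges: [-2.96, 2.96], [-0.34, 2.1], [-1.41, 1.46], [0.24, 2.44], [-1.37, 4.51], [0.17, 1.92], [-2.96, 2.96]. Speed limits (rad/s): [2.39, 2.39, 3.14, 3.14, 3.14, 3.14, 3.14].

## Interface

Orientations are given as a unit quaternion [w, x, y, z].
In Python, from station import bot gives the robot as it stands.
- The arm moves only by the tool jog_arm, never from a script. Its argument "deltas" is a list of rows, each a list of 7 numbers: the shift along the world's x, y, z in m, then the turn, a rotation vector about the world's x, y, z in rad, then the opening, from 0 (shut) to 1 (fully open). In form: [[x, y, z, rx, ry, rz, grip], ...]. A call has 1 to 10 rows; each row shifts and turns the commanded pose from where the row before left it; what a row does not reach is not made up. A row lasts 1/10 s, in which the tool goes at most 50 mm and 8.59 degrees, less where a joint would pass 70% of its speed; a pose out of reach is approached as far as the arm can. A call with a gripper value outside its range is refused whole. The fingers move at their own pace and stop on an object; "newtons" is the grip in N (left out, the last holds). Time passes only in rows, so rows that do not move let the fingers close. It gives the time, the measured TCP pose, the force, the opening and the grip force at its end, in the units of the state.
- bot.get_obs(): the state, without advancing time (a new reading comes with each control period).
- bot.read_camera(name): name is "side" or "top"; returns a dict with "img" (420x560x3 uint8, red, green, blue), "K" (3x3 intrinsics, pixels), "eye" and "attitude" of the camera in the world. Camera axes: x right, y down, z forward; pixel columns grow to the right and rows downward; lengths in m; the calibration is good to about 2 mm. A picture is of the moment at which its call begins. There is no depth.
- bot.hand_in(): hands the job in; it is judged then, once.
The state is a dict: "t": time; "q": joint angles; "joint_vel": joint speeds; "joint_torque": joint torques, N m; "eef_pos": TCP position; "tool_rot": TCP orientation; "contact_force": force on the tool from outside, world axes, zero at the start; "torque": the same for the moment, N m; "gripper_width": opening from 0.0 (shut) to 1.0 (fully open); "grasp_force": force on a finger pad.
Only numpy, scipy, OpenCV 4.12 (cv2) and the standard library are available. Lean on these libraries where they do the work, as an engineer would, in place of code of your own. Each camera call takes 0.05 s, during which the arm holds its last target. There are 200 camera calls.

## Working session

There is one attempt and no reset: what is moved stays moved. The work goes in short steps, Python scripts to look and compute and a tool call to move; the robot and the scene stay as the last step left them, time stands still between calls to the robot, and variables do not carry over. Pictures are saved under pics/ and viewed, at most 10 in all, crops included, and the job is handed in when it is done.

Besides the shell and the picture viewer there is one more tool, called after "Call:" as name(argument=value, ...) on one line, values as JSON. jog_arm: Moves the arm, as the interface text tells. Its arguments: {"type":"object","properties":{"deltas":{"type":"array"},"newtons":{"type":"number"}},"required":["deltas"]}

```bash
mkdir -p pics; ls
python3 - <<'E'
from station import bot
import cv2,numpy as np
np.set_printoptions(precision=4,suppress=True)
for n in("top","side"):
    c=bot.read_camera(n); cv2.imwrite(f"pics/{n}0.png",c["img"][:,:,::-1]); print(n,c["K"],c["eye"],c["attitude"])
o=bot.get_obs(); print(o, bot.tip_reach)
E
```

```text
pics
top [[485.6692   0.     288.2545]
 [  0.     485.6692 204.6768]
 [  0.       0.       1.    ]] [ 0.3749 -0.0451  1.4806] [-0.0404  0.7096 -0.7019  0.0456]
side [[508.9289   0.     283.5727]
 [  0.     508.9289 200.6368]
 [  0.       0.       1.    ]] [ 0.4761 -1.6258  1.0358] [-0.4984  0.8661 -0.0373  0.0085]
{'t': 0.1, 'q': array([-1.3891,  0.4777,  0.0223,  1.5564, -0.0115,  1.1093, -0.0831]), 'joint_vel': array([-0.0001, -0.0004,  0.    , -0.0036,  0.0029, -0.0022,  0.0025]), 'joint_torque': array([  0.0044, -59.7751,   1.6139, -28.1951,   0.0129,   0.005 ,
        -0.    ]), 'eef_pos': array([0.1927, 0.6464, 0.2524]), 'tool_rot': array([-0.0001,  0.1444,  0.9895, -0.0008]), 'contact_force': array([-0.4207,  0.5817,  0.0803]), 'torque': array([ 0.0728, -0.0198,  0.0473]), 'grasp_force': 0.0, 'gripper_width': 1.000249952749431} 0.022
```

View pics/top0.png

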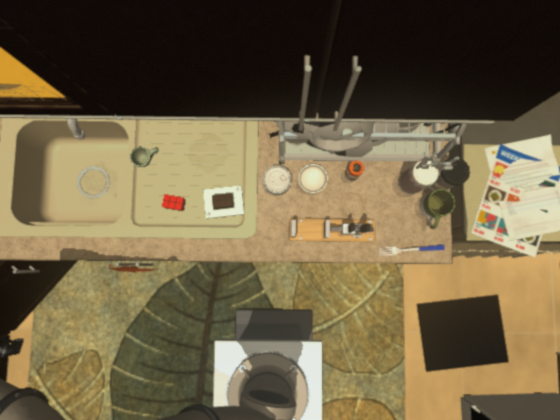

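View pics/side0.png

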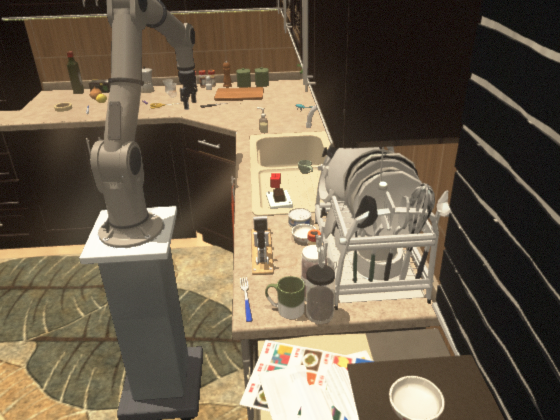

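Candidates: the brown block in the white mould at top (223,201), and the red look-alike at (173,202), which I leave alone. I choose the brown one and check it in a close crop.

```bash
cat > h.py <<'E'
import numpy as np,cv2
from scipy.spatial.transform import Rotation as R
from station import bot
np.set_printoptions(precision=4,suppress=True)
def cam(n,save=None):
    c=bot.read_camera(n); q=c["attitude"]; c["R"]=R.from_quat([q[1],q[2],q[3],q[0]]).as_matrix()
    if save: cv2.imwrite(save,c["img"][:,:,::-1])
    return c
def proj(c,P):
    p=c["K"]@(c["R"].T@(np.asarray(P)-c["eye"])); return p[:2]/p[2]
def ray(c,uv,z):
    d=c["R"]@np.linalg.inv(c["K"])@[uv[0],uv[1],1]; return c["eye"]+d*(z-c["eye"][2])/d[2]
def crop(c,x,y,w,h,s,f):
    cv2.imwrite(f,cv2.resize(c["img"][y:y+h,x:x+w,::-1],None,fx=s,fy=s,interpolation=cv2.INTER_CUBIC))
E
python3 - <<'E'
from h import *
c=cam("top"); s=cam("side")
print(proj(c,[0,0,0]),proj(c,bot.get_obs()["eef_pos"]),proj(s,bot.get_obs()["eef_pos"]))
a=c["img"][180:250,196:266]; b=c["img"][200:260,280:390]
A=cv2.resize(a,None,fx=5,fy=5,interpolation=2); B=cv2.resize(b,None,fx=7,fy=7,interpolation=2)
cv2.imwrite("pics/cA.png",A[:,:,::-1]); cv2.imwrite("pics/cB.png",B[:,:,::-1])
for p in[(223,201),(293,229),(373,230)]: print(ray(c,p,0.02))
E
```

```text
[267.5212 392.7136] [  1.7484 335.8083] [189.8144 103.9677]
[0.5625 0.143  0.02  ]
[ 0.4799 -0.0699  0.02  ]
[ 0.4796 -0.3111  0.02  ]
```

View pics/cA.png

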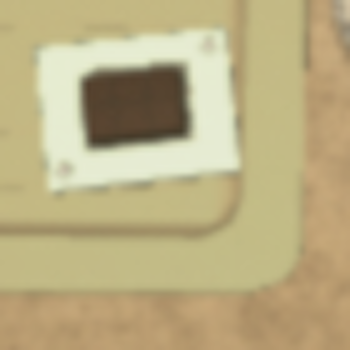

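View pics/cB.png

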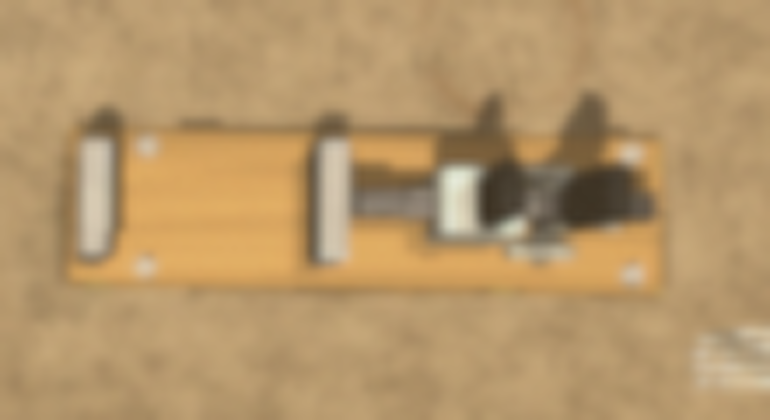

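Crop A shows the brown block in the white mould (top corners near crop (85,72)…(189,136)). Crop B shows the clamp with the fixed jaw left at (97,200), the sliding jaw at (330,200), and the handle and trigger at the right, so clamp x points along about −y world.

```bash
cat >> h.py <<'E'
from scipy.optimize import least_squares
def fit(c,P,uv,th0):
    P=np.array(P)/1000.; uv=np.array(uv,float); g=ray(c,uv.mean(0),P[:,2].mean())
    def w(p,P): 
        m=R.from_euler('z',p[2]).as_matrix(); return (m@P.T).T+[p[0],p[1],0]
    r=least_squares(lambda p:(np.array([proj(c,X) for X in w(p,P)])-uv).ravel(),[g[0],g[1],th0],loss='soft_l1')
    return r.x, r.fun.reshape(-1,2)
E
python3 - <<'E'
from h import *
c=cam("top"); A=lambda l:np.array(l)/5+[196-.4,180-.4]; B=lambda l:np.array(l)/7+[280-.43,200-.43]
# mould: x axis along image -u? use image right = -y world
for n,P,uv in [("mould",[[-58,44,20],[58,44,20],[58,-44,20],[-58,-44,20]],A([(40,47),(226,30),(240,170),(50,190)])),
 ("choc",[[-30,20,50],[30,20,50],[30,-20,50],[-30,-20,50]],A([(85,72),(186,67),(189,136),(88,147)])),
 ("board",[[-105,35,12],[155,35,12],[155,-35,12],[-105,-35,12]],B([(76,132),(658,136),(663,290),(70,280)])),
 ("jawfix",[[-85,25,66],[-85,-25,66]],B([(113,138),(108,258)]))]:
    x,r=fit(c,P,uv,-1.57); print(n,x,abs(r).max())
    if n=="board": b=x
print("grip edges")
x=b;m=R.from_euler('z',x[2]).as_matrix()
for p in [(-85,0,78),(5,0,78),(-85,0,66),(5,0,66),(70,0,142),(110,0,142),(50,0,76)]: print(p,(proj(c,m@np.array(p)/1000+[x[0],x[1],0])-[280-.43,200-.43])*7)
E
```

```text
mould [ 0.5613  0.1417 -1.4603] 0.4551439689923029
choc [ 0.5597  0.1391 -1.4897] 0.9649163761858972
board [ 0.4805 -0.1632 -1.5719] 1.2206620352359892
jawfix [ 0.4773 -0.1609 -1.6037] 0.025292212873182507
grip edges
(-85, 0, 78) [116.461  194.5779]
(5, 0, 78) [334.0631 197.2157]
(-85, 0, 66) [115.7639 196.7364]
(5, 0, 66) [331.5381 199.3512]
(70, 0, 142) [512.7564 187.1839]
(110, 0, 142) [613.9171 188.4125]
(50, 0, 76) [442.2192 198.8903]
```

Call:
jog_arm(deltas=[[0.023, -0.0316, 0, 0, 0, -0.0735, 1], [0.023, -0.0316, 0, 0, 0, -0.0735, 1], [0.023, -0.0316, 0, 0, 0, -0.0735, 1], [0.023, -0.0316, 0, 0, 0, -0.0735, 1], [0.023, -0.0316, 0, 0, 0, -0.0735, 1], [0.023, -0.0316, 0, 0, 0, -0.0735, 1], [0.023, -0.0316, 0, 0, 0, -0.0735, 1], [0.023, -0.0316, 0, 0, 0, -0.0735, 1]], newtons=30)

```text
t: 1.05
eef_pos: [0.3776, 0.3927, 0.2534]
tool_rot: [-0.0, 0.426, 0.905, 0.0]
contact_force: [1.5, 0.7, -0.2]
gripper_width: 1.004
grasp_force: 0.0
```

Call:
jog_arm(deltas=[[0.023, -0.0316, -0.012, 0, 0, -0.0735, 1], [0.023, -0.0316, -0.012, 0, 0, -0.0735, 1], [0.023, -0.0316, -0.012, 0, 0, -0.0735, 1], [0.023, -0.0316, -0.012, 0, 0, -0.0735, 1], [0.023, -0.0316, -0.012, 0, 0, -0.0735, 1], [0.023, -0.0316, -0.012, 0, 0, -0.0735, 1], [0.023, -0.0316, -0.012, 0, 0, -0.0735, 1], [0.023, -0.0316, -0.012, 0, 0, -0.0735, 1], [0, 0, 0, 0, 0, 0, 1], [0, 0, 0, 0, 0, 0, 1]])

```text
t: 2.05
eef_pos: [0.561, 0.1403, 0.1569]
tool_rot: [-0.0, 0.67, 0.743, -0.0]
contact_force: [-0.5, 0.7, 0.5]
gripper_width: 1.004
grasp_force: 0.0
```

Call:
jog_arm(deltas=[[0, 0, -0.02, 0, 0, 0, 1], [0, 0, -0.02, 0, 0, 0, 1], [0, 0, -0.02, 0, 0, 0, 1], [0, 0, -0.02, 0, 0, 0, 1], [0, 0, -0.015, 0, 0, 0, 1], [0, 0, -0.013, 0, 0, 0, 1], [0, 0, 0, 0, 0, 0, 1]])

```text
t: 2.75
eef_pos: [0.5597, 0.1418, 0.048]
tool_rot: [-0.001, 0.669, 0.744, -0.001]
contact_force: [-1.0, 0.2, 0.5]
gripper_width: 1.0
grasp_force: 0.0
```

Call:
jog_arm(deltas=[[0, 0, 0, 0, 0, 0, 0.6], [0, 0, 0, 0, 0, 0, 0.5], [0, 0, 0, 0, 0, 0, 0.4], [0, 0, 0, 0, 0, 0, 0.3], [0, 0, 0, 0, 0, 0, 0.3], [0, 0, 0, 0, 0, 0, 0.3], [0, 0, 0, 0, 0, 0, 0.3], [0, 0, 0, 0, 0, 0, 0.3]])

```text
t: 3.55
eef_pos: [0.5618, 0.1414, 0.0503]
tool_rot: [0.0, 0.669, 0.743, 0.001]
contact_force: [-1.4, -0.6, 6.4]
gripper_width: 0.462
grasp_force: 31.7
```

Call:
jog_arm(deltas=[[0, 0, 0.005, 0, 0, 0, 0.3], [0, 0, 0.01, 0, 0, 0, 0.3], [0, 0, 0.01, 0, 0, 0, 0.3], [0, 0, 0.015, 0, 0, 0, 0.3], [0, 0, 0.02, 0, 0, 0, 0.3], [0, 0, 0.02, 0, 0, 0, 0.3], [0, 0, 0.02, 0, 0, 0, 0.3], [0, 0, 0.01, 0, 0, 0, 0.3], [0, 0, 0, 0, 0, 0, 0.3], [0, 0, 0, 0, 0, 0, 0.3]])

```text
t: 4.55
eef_pos: [0.5603, 0.1413, 0.159]
tool_rot: [-0.0, 0.669, 0.743, -0.0]
contact_force: [-0.0, -0.1, -1.3]
gripper_width: 0.465
grasp_force: 31.7
```

Run:
```python
from h import *
s=cam("side"); o=bot.get_obs(); print(o["eef_pos"],o["grasp_force"],proj(s,o["eef_pos"]))
# crop A: side view of held block; crop B: clamp in side view
u,v=proj(s,o["eef_pos"]).astype(int)
a=s["img"][v-45:v+35,u-40:u+40]; b=s["img"][205:285,225:305]
cv2.imwrite("pics/s1.png",np.hstack([cv2.resize(i,(400,400),interpolation=2) for i in(a,b)])[:,:,::-1]); print(u,v)
```

```text
[0.5601 0.1412 0.1586] 31.74213945865631 [276.915  166.8247]
276 166
```

View pics/s1.png

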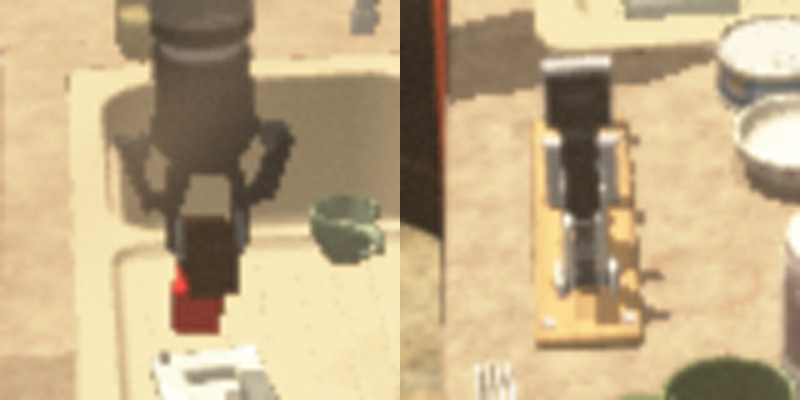

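The block is held level over the mould. In the side view the board's near corners are at px (252,274) and (273,273), and its far ones at (252.4,229.4) and (271,229.4).

Run:
```python
from h import *
s=cam("side"); c=cam("top")
C=lambda l:(np.array(l)-[400,0])/5+[225-.4,205-.4]
x,r=fit(s,[[155,-35,12],[155,35,12],[-105,-35,12],[-105,35,12]],C([(536,345),(641,343),(537,122),(632,122)]),-1.57); print(x,r)
# handle/trigger midline + jaw tops in top view
B=lambda l:np.array(l)/7+[280-.43,200-.43]
for p,z in [((330,200),.066),((322,200),.066),((97,200),.066),((113,200),.066)]: print(ray(c,B(p),z))
a=c["img"][165:265,205:405]; cv2.imwrite("pics/t2.png",cv2.resize(a,None,fx=4,fy=4,interpolation=2)[:,:,::-1])
```

```text
[ 0.4838 -0.171  -1.5981] [[-0.4423  0.318 ]
 [ 0.3232 -0.295 ]
 [-0.0144  0.3834]
 [ 0.1253 -0.46  ]]
[ 0.4802 -0.1675  0.066 ]
[ 0.4802 -0.1642  0.066 ]
[ 0.4791 -0.0703  0.066 ]
[ 0.4792 -0.077   0.066 ]
```

View pics/t2.png

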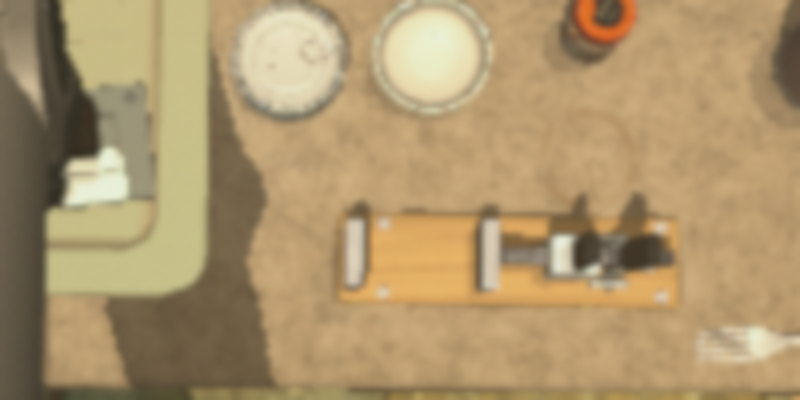

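The view agrees: fixed jaw face at y ≈ −0.077, sliding face at y ≈ −0.164 (opening about 87 mm). I move the block over the seat.

Call:
jog_arm(deltas=[[-0.008, -0.0256, 0, 0, 0, -0.0113, 0.3], [-0.008, -0.0256, 0, 0, 0, -0.0113, 0.3], [-0.008, -0.0256, 0, 0, 0, -0.0113, 0.3], [-0.008, -0.0256, 0, 0, 0, -0.0113, 0.3], [-0.008, -0.0256, 0, 0, 0, -0.0113, 0.3], [-0.008, -0.0256, 0, 0, 0, -0.0113, 0.3], [-0.008, -0.0256, 0, 0, 0, -0.0113, 0.3], [-0.008, -0.0256, 0, 0, 0, -0.0113, 0.3], [-0.008, -0.0256, 0, 0, 0, -0.0113, 0.3], [-0.008, -0.0256, 0, 0, 0, -0.0113, 0.3]])

```text
t: 5.7
eef_pos: [0.4793, -0.1169, 0.159]
tool_rot: [-0.0, 0.711, 0.703, -0.0]
contact_force: [-0.4, -0.2, -2.2]
gripper_width: 0.452
grasp_force: 31.7
```

Call:
jog_arm(deltas=[[0, 0, -0.015, 0, 0, 0, 0.3], [0, 0, -0.02, 0, 0, 0, 0.3], [0, 0, -0.02, 0, 0, 0, 0.3], [0, 0, -0.015, 0, 0, 0, 0.3], [0, 0, 0, 0, 0, 0, 0.3], [0, 0, 0, 0, 0, 0, 0.3], [0, 0, 0, 0, 0, 0, 0.3]])

```text
t: 6.4
eef_pos: [0.4811, -0.1153, 0.09]
tool_rot: [0.0, 0.71, 0.704, 0.0]
contact_force: [0.3, 0.6, -1.5]
gripper_width: 0.458
grasp_force: 31.7
```

Call:
jog_arm(deltas=[[0, 0, -0.01, 0, 0, 0, 0.3], [0, 0, -0.01, 0, 0, 0, 0.3], [0, 0, -0.008, 0, 0, 0, 0.3], [0, 0, 0, 0, 0, 0, 0.3], [0, 0, 0, 0, 0, 0, 0.3]])

```text
t: 6.9
eef_pos: [0.4806, -0.1148, 0.0609]
tool_rot: [-0.0, 0.71, 0.704, -0.0]
contact_force: [0.6, -0.8, -1.6]
gripper_width: 0.458
grasp_force: 31.7
```

Call:
jog_arm(deltas=[[0, 0, -0.002, 0, 0, 0, 0.3], [0, 0, -0.002, 0, 0, 0, 0.3], [0, 0, 0, 0, 0, 0, 0.3], [0, 0, 0, 0, 0, 0, 0.3]])

```text
t: 7.3
eef_pos: [0.4812, -0.1148, 0.0581]
tool_rot: [0.0, 0.71, 0.704, 0.0]
contact_force: [-2.9, 0.6, 7.9]
gripper_width: 0.459
grasp_force: 32.9
```

Call:
jog_arm(deltas=[[0, 0, 0, 0, 0, 0, 0.55], [0, 0, 0, 0, 0, 0, 0.65], [0, 0, 0, 0, 0, 0, 0.8], [0, 0, 0, 0, 0, 0, 0.9], [0, 0, 0, 0, 0, 0, 0.9], [0, 0, 0, 0, 0, 0, 0.9], [0, 0, 0, 0, 0, 0, 0.9]], newtons=20)

```text
t: 8.0
eef_pos: [0.4809, -0.1148, 0.0573]
tool_rot: [-0.0, 0.71, 0.704, -0.0]
contact_force: [-0.3, 0.4, 1.1]
gripper_width: 0.9
grasp_force: 0.0
```

Call:
jog_arm(deltas=[[0, 0, 0.015, 0, 0, 0, 0.9], [0, 0, 0.02, 0, 0, 0, 0.9], [0, 0, 0.025, 0, 0, 0, 0.9], [0, 0, 0.025, 0, 0, 0, 0.9], [0, 0, 0.025, 0, 0, 0, 0.9], [0, 0, 0.025, 0, 0, 0, 0.9], [0, 0, 0.025, 0, 0, 0, 0.9], [0, 0, 0, 0, 0, 0, 1]])

```text
t: 8.8
eef_pos: [0.4827, -0.1152, 0.2202]
tool_rot: [0.002, 0.71, 0.704, 0.002]
contact_force: [0.9, 0.6, 0.3]
gripper_width: 0.996
grasp_force: 0.0
```

Call:
jog_arm(deltas=[[0, -0.0126, 0.001, 0, 0, -0.1309, 1], [0, -0.0126, 0, 0, 0, -0.1309, 1], [0, -0.0126, 0, 0, 0, -0.1309, 1], [0, -0.0126, 0, 0, 0, -0.1309, 1], [0, -0.0126, 0, 0, 0, -0.1309, 1], [0, -0.0126, 0, 0, 0, -0.1309, 1], [0, -0.0126, 0, 0, 0, -0.1309, 1], [0, -0.0126, 0, 0, 0, -0.1309, 1], [0, -0.0126, 0, 0, 0, -0.1309, 1], [0, -0.0126, 0, 0, 0, -0.1309, 1]])

```text
t: 9.8
eef_pos: [0.4804, -0.241, 0.2175]
tool_rot: [-0.0, 0.992, 0.124, -0.0]
contact_force: [0.0, -0.2, -0.7]
gripper_width: 0.999
grasp_force: 0.0
```

Call:
jog_arm(deltas=[[0, 0, 0, 0, 0, -0.1309, 1], [0, 0, 0, 0, 0, -0.1309, 1], [0, 0, 0, 0, 0, 0, 1], [0, 0, 0, 0, 0, 0, 1], [0, 0, 0, 0, 0, 0, 1]])

```text
t: 10.3
eef_pos: [0.4808, -0.2406, 0.2181]
tool_rot: [-0.0, 1.0, -0.003, -0.0]
contact_force: [0.5, 0.1, 0.1]
gripper_width: 1.002
grasp_force: 0.0
```

Run:
```python
from h import *
s=cam("side"); c=cam("top"); o=bot.get_obs(); print(o["eef_pos"],o["tool_rot"],o["q"])
a=s["img"][175:275,220:320]; b=c["img"][190:260,270:390]
cv2.imwrite("pics/p3.png",np.hstack([cv2.resize(a,(400,400),interpolation=2),cv2.copyMakeBorder(cv2.resize(b,(400,233),interpolation=2),0,167,0,0,0)])[:,:,::-1])
```

```text
[ 0.4808 -0.2406  0.2182] [-0.0001  1.     -0.0032  0.    ] [-0.3823  0.4177  0.945   1.9645 -0.4119  0.9643 -0.8136]
```

View pics/p3.png

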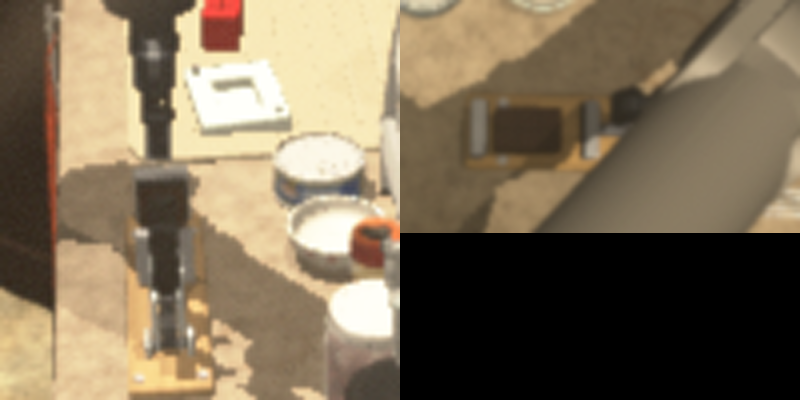

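The block stands lengthways between the jaws (inset px (527,130)). I check the lateral alignment with the trigger numerically.

Run:
```python
from h import *
s=cam("side"); f=lambda P:(proj(s,P)-[220,175])*4
o=bot.get_obs()["eef_pos"]; print("tip",f(o-[0,0,.02]))
for n,p in dict(fixjawtop=(-.09,0,.066),trigtop=(.11,0,.142),handletop=(.07,0,.142),trigmid=(.116,0,.09)).items(): print(n,f([.4805-.009*p[0]+p[1],-.1625-p[0],p[2]]))
I=s["img"][175:275,220:320]; g=I.sum(2)
for r in range(50,80,3): print(175+r,g[r,30:56])
```

```text
tip [156.3915 140.7219]
fixjawtop [157.8475 169.8464]
trigtop [159.2684 222.0507]
handletop [158.0929 194.8636]
trigmid [162.4159 280.0815]
225 [355 344 338 328 218 163 157 179 173 170 167 169 178 161 171 172 211 428
 568 604 604 592 595 609 617 632]
228 [313 336 334 298 222 166 148 157 158 152 161 159 153 153 163 174 194 316
 363 435 556 561 585 591 593 600]
231 [332 321 358 382 372 249 221 183 182 182 187 182 182 191 175 200 261 326
 354 347 319 354 416 449 601 621]
234 [342 314 357 388 414 421 398 220 158 149 158 153 150 169 230 317 335 332
 319 348 315 332 344 354 359 370]
237 [346 293 284 327 315 325 312 225 152 153 157 151 149 172 274 333 330 332
 338 345 341 348 349 355 359 350]
240 [477 395 295 282 321 332 339 399 227 159 145 152 154 159 199 362 341 335
 338 346 340 325 338 354 354 354]
243 [508 492 517 493 390 333 328 341 202 150 149 154 158 160 215 423 351 333
 327 344 340 323 350 366 363 355]
246 [497 453 513 527 481 364 329 316 205 152 154 153 148 157 202 316 290 283
 286 337 334 315 335 346 350 351]
249 [500 464 516 526 540 550 556 530 671 438 283 264 287 287 426 382 312 385
 405 394 356 330 349 346 351 360]
252 [518 483 515 527 534 554 552 513 425 427 262 219 211 240 352 376 353 446
 574 591 567 515 381 348 356 350]
```

Call:
jog_arm(deltas=[[0.002, -0.0115, 0, 0, 0, 0, 1], [0, 0, -0.015, 0, 0, 0, 1], [0, 0, -0.02, 0, 0, 0, 1], [0, 0, -0.02, 0, 0, 0, 1], [0, 0, -0.02, 0, 0, 0, 1], [0, 0, -0.015, 0, 0, 0, 1], [0, 0, -0.01, 0, 0, 0, 1], [0, 0, 0, 0, 0, 0, 1], [0, 0, 0, 0, 0, 0, 1]])

```text
t: 11.35
eef_pos: [0.4831, -0.2526, 0.1185]
tool_rot: [0.0, 1.0, -0.004, 0.0]
contact_force: [-0.3, 0.3, 0.0]
gripper_width: 0.998
grasp_force: 0.0
```

Call:
jog_arm(deltas=[[0, 0, 0, 0, 0, 0, 0.72], [0, 0, 0, 0, 0, 0, 0.72], [0, 0.002, 0, 0, 0, 0, 0.6], [0, 0.003, 0, 0, 0, 0, 0.5], [0, 0.003, 0, 0, 0, 0, 0.4], [0, 0.003, 0, 0, 0, 0, 0.33], [0, 0, 0, 0, 0, 0, 0.3], [0, 0, 0, 0, 0, 0, 0.3], [0, 0, 0, 0, 0, 0, 0.3], [0, 0, 0, 0, 0, 0, 0.3]], newtons=20)

```text
t: 12.35
eef_pos: [0.4839, -0.243, 0.1204]
tool_rot: [0.001, 1.0, -0.004, 0.002]
contact_force: [-2.4, -0.7, 15.3]
gripper_width: 0.356
grasp_force: 22.5
```

Call:
jog_arm(deltas=[[0, 0, 0, 0, 0, 0, 1], [0, 0, 0, 0, 0, 0, 1], [0, 0, 0, 0, 0, 0, 1], [0, 0, 0, 0, 0, 0, 1], [0, 0, 0, 0, 0, 0, 1], [0, 0, 0, 0, 0, 0, 1], [0, 0, 0, 0, 0, 0, 1]])

```text
t: 13.05
eef_pos: [0.4829, -0.2408, 0.1183]
tool_rot: [-0.0, 1.0, -0.004, -0.0]
contact_force: [-0.2, 0.7, -0.4]
gripper_width: 0.998
grasp_force: 0.0
```

Call:
jog_arm(deltas=[[0, 0, 0, 0, 0, 0, 0.7], [0, 0, 0, 0, 0, 0, 0.6], [0, 0, 0, 0, 0, 0, 0.5], [0, 0, 0, 0, 0, 0, 0.4], [0, 0, 0, 0, 0, 0, 0.3], [0, 0, 0, 0, 0, 0, 0.3], [0, 0, 0, 0, 0, 0, 0.3], [0, 0, 0, 0, 0, 0, 0.3]])

```text
t: 13.85
eef_pos: [0.4838, -0.243, 0.1202]
tool_rot: [0.001, 1.0, -0.004, 0.002]
contact_force: [-3.6, -1.0, 19.1]
gripper_width: 0.358
grasp_force: 21.7
```

Run:
```python
from h import *
c=cam("top"); s=cam("side")
b=c["img"][205:245,280:350]; a=s["img"][200:275,240:300]
cv2.imwrite("pics/p4.png",np.hstack([cv2.copyMakeBorder(cv2.resize(b,(490,280),interpolation=2),0,120,0,0,0),cv2.resize(a,(300,400),interpolation=2)])[:,:,::-1])
```

```text
(no output)
```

View pics/p4.png

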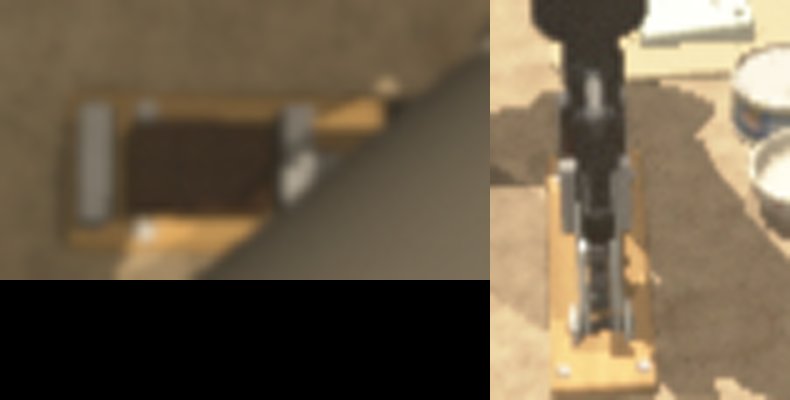

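Two strokes have brought the jaw (inset face px about 281) close to the block, with roughly 10 mm to go. I continue more slowly.

Call:
jog_arm(deltas=[[0, 0, 0, 0, 0, 0, 1], [0, 0, 0, 0, 0, 0, 1], [0, 0, 0, 0, 0, 0, 1], [0, 0, 0, 0, 0, 0, 1], [0, 0, 0, 0, 0, 0, 1], [0, 0, 0, 0, 0, 0, 1], [0, 0, 0, 0, 0, 0, 1]])

```text
t: 14.65
eef_pos: [0.483, -0.2408, 0.1182]
tool_rot: [-0.0, 1.0, -0.004, -0.0]
contact_force: [0.3, 0.2, 0.0]
gripper_width: 1.0
grasp_force: 0.0
```

Call:
jog_arm(deltas=[[0, 0, 0, 0, 0, 0, 0.85], [0, 0, 0, 0, 0, 0, 0.78], [0, 0, 0, 0, 0, 0, 0.71], [0, 0, 0, 0, 0, 0, 0.65], [0, 0, 0, 0, 0, 0, 0.6], [0, 0, 0, 0, 0, 0, 0.55], [0, 0, 0, 0, 0, 0, 0.5], [0, 0, 0, 0, 0, 0, 0.45], [0, 0, 0, 0, 0, 0, 0.4], [0, 0, 0, 0, 0, 0, 0.4]])

```text
t: 15.65
eef_pos: [0.4837, -0.2446, 0.1199]
tool_rot: [0.003, 1.0, -0.005, 0.002]
contact_force: [-0.7, -7.6, 9.2]
gripper_width: 0.398
grasp_force: 5.7
```

Call:
jog_arm(deltas=[[0, 0, 0, 0, 0, 0, 0.35], [0, 0, 0, 0, 0, 0, 0.3], [0, 0, 0, 0, 0, 0, 0.3], [0, 0, 0, 0, 0, 0, 0.3]])

```text
t: 16.05
eef_pos: [0.4838, -0.243, 0.1201]
tool_rot: [0.001, 1.0, -0.004, 0.002]
contact_force: [-3.0, -2.3, 18.1]
gripper_width: 0.362
grasp_force: 20.4
```

Call:
jog_arm(deltas=[[0, 0, 0, 0, 0, 0, 1], [0, 0, 0, 0, 0, 0, 1], [0, 0, 0, 0, 0, 0, 1], [0, 0, 0, 0, 0, 0, 1], [0, 0, 0, 0, 0, 0, 1], [0, 0, 0, 0, 0, 0, 1], [0, 0, 0, 0, 0, 0, 1]])

```text
t: 16.75
eef_pos: [0.4829, -0.2408, 0.1182]
tool_rot: [-0.0, 1.0, -0.004, -0.0]
contact_force: [0.2, 0.7, -0.8]
gripper_width: 1.002
grasp_force: 0.0
```

Call:
jog_arm(deltas=[[0, 0, 0, 0, 0, 0, 0.85], [0, 0, 0, 0, 0, 0, 0.78], [0, 0, 0, 0, 0, 0, 0.71], [0, 0, 0, 0, 0, 0, 0.65], [0, 0, 0, 0, 0, 0, 0.6], [0, 0, 0, 0, 0, 0, 0.55], [0, 0, 0, 0, 0, 0, 0.5], [0, 0, 0, 0, 0, 0, 0.5]])

```text
t: 17.55
eef_pos: [0.4835, -0.2449, 0.1197]
tool_rot: [0.003, 1.0, -0.005, 0.002]
contact_force: [-0.7, -9.7, 6.7]
gripper_width: 0.501
grasp_force: 4.9
```

Call:
jog_arm(deltas=[[0, 0, 0, 0, 0, 0, 0.45], [0, 0, 0, 0, 0, 0, 0.4], [0, 0, 0, 0, 0, 0, 0.35], [0, 0, 0, 0, 0, 0, 0.3], [0, 0, 0, 0, 0, 0, 0.3], [0, 0, 0, 0, 0, 0, 0.3]])

```text
t: 18.15
eef_pos: [0.4836, -0.2454, 0.1203]
tool_rot: [0.003, 1.0, -0.005, 0.002]
contact_force: [-2.7, -8.9, 13.2]
gripper_width: 0.417
grasp_force: 19.0
```

Run:
```python
from h import *
c=cam("top"); o=bot.get_obs(); print(o["grasp_force"],o["gripper_width"],o["contact_force"])
b=c["img"][205:245,280:350]
cv2.imwrite("pics/p5.png",cv2.resize(b,(770,440),interpolation=2)[:,:,::-1])
```

```text
18.957055208156817 0.4131074008629528 [-2.714  -7.9081 13.0581]
```

View pics/p5.png

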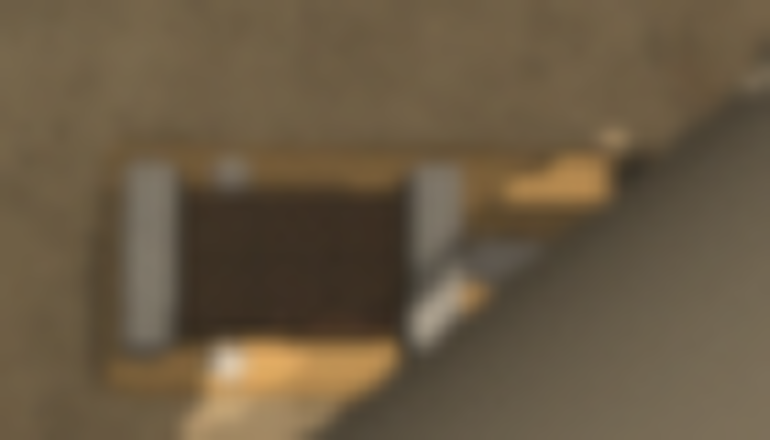

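The block sits between both jaws: the opening is from px 178 to 410, about 61 mm. The trigger stopped early under 19 N. I hold briefly to check that it is steady.

Call:
jog_arm(deltas=[[0, 0, 0, 0, 0, 0, 0.3], [0, 0, 0, 0, 0, 0, 0.3], [0, 0, 0, 0, 0, 0, 0.3], [0, 0, 0, 0, 0, 0, 0.3], [0, 0, 0, 0, 0, 0, 0.3], [0, 0, 0, 0, 0, 0, 0.3], [0, 0, 0, 0, 0, 0, 0.3], [0, 0, 0, 0, 0, 0, 0.3], [0, 0, 0, 0, 0, 0, 0.3], [0, 0, 0, 0, 0, 0, 0.3]])

```text
t: 19.2
eef_pos: [0.4836, -0.2454, 0.1203]
tool_rot: [0.003, 1.0, -0.005, 0.002]
contact_force: [-2.3, -8.8, 12.5]
gripper_width: 0.414
grasp_force: 19.0
```

```bash
python3 -c "
from station import bot
print(bot.hand_in())"
```

```text
the job is handed in; nothing more can be done
None
```

I stood the chocolate block between the clamp's jaws, pumped the trigger until the sliding jaw gripped it, and handed the job in at about 19 s with the trigger held at about 19 N; no verdict came back.

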